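# Two cooking kits from the courtyard shelf

## Task

Make up two cooking kits: in the green dish lay the whisk along the cork strip and stand the yellow-lidded jar centred on the round cork; in the terracotta dish lay the wooden spoon along the strip and stand the red-lidded jar and the dark wooden salt pot centred on the two round corks, one on each, whichever way round. Never tip a jar or the salt pot over, and leave the blue-lidded jar and the orange strainer where they are. Everything must be let go and at rest at the end.

Things in the scene. Friction and masses are not known exactly. Their poses are not given: they have to be found in the camera images.
- green_dish: Shallow dark green ceramic dish, fixed, 170 mm (its x) by 240 mm (its y); floor 6 mm above the table, rim 8 mm wide, 16 mm high. Origin at table level under its centre. Flush in the floor: a cork strip 50 mm wide, 190 mm long along y, centred at x = +45 mm, y = 0 (the side away from the robot), and one round cork, 66 mm in diameter, centred at x = -40 mm, y = 0.
- terracotta_dish: Shallow orange-brown terracotta dish, fixed, 170 mm (its x) by 240 mm (its y); floor 6 mm above the table, rim 8 mm wide, 16 mm high. Origin at table level under its centre. Flush in the floor: a cork strip 50 mm wide, 190 mm long along y, centred at x = +45 mm, y = 0 (the side away from the robot), and two round corks, 66 mm in diameter, centred at x = -40 mm, y = -60 and +60 mm.
- whisk: Steel whisk lying on the table, 177 mm long, 90 g: a dark round handle 18 mm in diameter and a slightly flattened wire balloon about 42 mm wide and 18 mm high. Origin at its underside near mid-length, on the handle (handle from x = -90 to +15 mm, balloon from x = +15 to +87 mm); x axis along it towards the balloon, z up.
- wooden_spoon: Short wooden spoon lying on the table, 178 mm long, 50 g: a square handle 14 mm wide and 14 mm high and a round bowl 44 mm wide, 14 mm high. Origin at its underside mid-length, on the handle (handle from x = -90 to +45 mm, bowl from x = +44 to +88 mm); x axis along it towards the bowl, z up.
- yellow_jar: Glass jar with a yellow screw lid: round, 44 mm in diameter, 70 mm tall, 130 g (may vary by a third). Origin at the centre of its underside, z axis up its axis. Goes in the green dish.
- red_jar: Glass jar with a red screw lid: round, 44 mm in diameter, 70 mm tall, 130 g (may vary by a third). Origin at the centre of its underside, z axis up its axis. Goes in the terracotta dish.
- blue_jar: Glass jar with a blue screw lid: round, 44 mm in diameter, 70 mm tall, 130 g (may vary by a third). Origin at the centre of its underside, z axis up its axis. Stays where it is.
- salt_pot: Dark wooden salt pot, turned, with a small knob on top: round, 44 mm in diameter up to 52 mm height, 70 mm tall over the knob (knob 16 mm across), 110 g (may vary by a third). Origin at the centre of its underside, z axis up its axis. Goes in the terracotta dish.
- strainer: Small orange plastic strainer: bowl 92 mm across and 40 mm high with a flat handle reaching 119 mm from the centre along +y. Stands loose on the table beyond the jars; origin at the centre of its underside. Stays where it is.
Not all that is in view belongs to the job. Leave any purple or turquoise look-alike of the salt_pot alone.

How it is judged:
By the outcome, as a careful person would: the job done as asked, in the order asked, and still so for the second after the job is handed in, with the robot touching nothing.
It also fails if it takes over 128 s, if anything falls off the work surface, if the arm or the gripper's body presses on something with over 40 N, if the wrist force passes 120 N, or if a joint passes its speed limit or range.

## Robot

A 6-joint arm with a two-finger parallel gripper is mounted at the origin on the work surface. World frame = base frame: x ahead of the robot, y to its left, z up, the work surface at z = 0. Lengths are in m, angles in rad, forces in N, time in s.
With the tool pointing down it reaches from about 0.35 to 0.975 m from the base axis. Payload 4.9 kg.
Tool frame: the origin (TCP) lies between the finger pads; the fingertips stand 17 mm ahead of it and the grasp point (between the pads) lies 2 mm behind it (manip.nose_length is the distance from the TCP to the fingertips, in m); z points along the fingers, y is the line along which they close (so a half turn about z gives the same grasp; the last joint's range is limited). The gripper opens to 85 mm and grips with 20 to 120 N. Pads are 22 mm wide; open, the fingers measure 114 mm over their backs; the gripper's body (76 mm by 85 mm) begins 54 mm behind the grasp point. The pads swing forward as they close: fully open they stand 13 mm farther back than shut.
Start: joints at [-1.39, 0.053, 1.613, -0, 1.476, -0.119], TCP at [0.185, -0.597, 0.248] pointing down, gripper open.
Joint ranges: [-3.01, 3.01], [-1.01, 2.22], [0.06, 2.58], [-1.02, 4.17], [0.09, 2.62], [-3.14, 3.14]. Speed limits (rad/s): [2.57, 2.57, 3.14, 3.14, 3.14, 3.14].

## Interface

Orientations are given as a unit quaternion [w, x, y, z].
In Python, from plant import manip gives the robot as it stands. The module is installed in compiled form; this text tells all that it offers.
- The arm moves only by the tool apply_moves, never from a script. Its argument "moves" is a list of rows, each a list of 3 entries, a list of its own where there are three numbers: the turn, a rotation vector about the tool's x, y, z in rad, then the shift along the tool's x, y, z in cm, then the closure, from -1 (fully open) to 1 (shut), so that 0 is half open. A call has 1 to 20 rows; each row is the pose to reach, as a shift and turn from the pose commanded when the call began, along the tool's axes at that moment; what a row does not reach only later rows make up. A row lasts 1/10 s, in which the tool goes at most 50 mm and 8.59 degrees, less where a joint would pass 70% of its speed; a pose out of reach is approached as far as the arm can. A call with a gripper value outside its range is refused whole. The fingers move at their own pace and stop on an object; the grip force is fixed at half the most. Time passes only in rows, so rows that repeat a pose let the fingers close. It gives the time, the measured TCP pose, the force, the opening and the grip force at its end, in the units of the state.
- manip.state(): the state, without advancing time (a new reading comes with each control period).
- manip.grab_frame(name): name is "side" or "top"; returns a dict with "image" (384x512x3 uint8, red, green, blue), "K" (3x3 intrinsics, pixels), "k1" (the pictures are not rectified: a ray, as slopes to the right and down, at radius r is drawn at 1 + k1 r^2 times it, then the intrinsics apply), "rvec" (rotation vector, rad) and "tvec" (3), from world to camera coordinates, as OpenCV has them. Camera axes: x right, y down, z forward; pixel columns grow to the right and rows downward; lengths in m; the calibration is good to about 2 mm. A picture is of the moment at which its call begins. There is no depth.
- manip.job_done(): hands the job in; it is judged then, once.
Trained networks look in a picture, given as the dict that the camera call returned (one of the last four; its "shot" number tells which), for a name from the list of things; names that differ only in an ending like _2 or _b are one class to them, and where a whole thing is asked for, a point or a joint stands for the part that bears it (a point fixed in the world has none). Each returns a list of dicts, best first, with "score" (0 to 1); they miss things now and then, are a little off and sometimes report something else, mostly with a low value. They report only what shows in the picture. A call takes as long as a camera call. They do not tell look-alikes from the thing itself.
- manip.look_for(picture, label): "location" ([x, y, z] in m, in the coordinates of the camera as it stood for that picture, good to about 4 mm: the middle of the surface that is visible of it).
- manip.silhouettes(picture, label): "pixels" (384x512 bool, what is visible of it).
- manip.spot_point(picture, label): "location" ([x, y, z] in m, in the coordinates of the camera as it stood for that picture, good to about 4 mm: a listed point, or the origin of a listed thing).
The state is a dict: "time": time; "joint_pos": joint angles; "joint_vel": joint speeds; "joint_efforts": joint torques, N m; "tool_pos": TCP position; "tool_rot": TCP orientation; "contact_force": force on the tool from outside, world axes, zero at the start; "ft_torque": the same for the moment, N m; "gripper_width": opening from 0.0 (shut) to 1.0 (fully open); "grasp_force": force on a finger pad.
Only numpy, scipy, OpenCV 4.12 (cv2) and the standard library are available. Lean on these libraries where they do the work, as an engineer would, in place of code of your own. Each camera call takes 0.05 s, during which the arm holds its last target. There are 200 camera calls.

## Working session

There is one attempt and no reset: what is moved stays moved. The work goes in short steps, Python scripts to look and compute and a tool call to move; the robot and the scene stay as the last step left them, time stands still between calls to the robot, and variables do not carry over. Pictures are saved under pics/ and viewed, at most 14 in all, crops included, and the job is handed in when it is done.

Besides the shell and the picture viewer there is one more tool, called after "Emit:" as name([rows], argument=value, ...), one row to a line, values as JSON. apply_moves: Moves the arm, as the interface text tells. Its arguments: {"type":"object","properties":{"moves":{"type":"array"}},"required":["moves"]}

```bash
mkdir -p pics; cat > h.py <<'E'
import numpy as np, cv2
from plant import manip
def cam(n,save=None):
    p=manip.grab_frame(n)
    if save: cv2.imwrite('pics/'+save,p['image'][:,:,::-1])
    return p
def w(p,c):
    R=cv2.Rodrigues(np.array(p['rvec'],float))[0]
    return R.T@(np.array(c)-np.array(p['tvec']).ravel())
def ray(p,u,v,z):
    K=np.array(p['K']);xd=np.array([(u-K[0,2])/K[0,0],(v-K[1,2])/K[1,1]]);x=xd.copy()
    for _ in range(20): x=xd/(1+p['k1']*(x@x))
    R=cv2.Rodrigues(np.array(p['rvec'],float))[0];o=-R.T@np.array(p['tvec']).ravel()
    d=R.T@np.array([x[0],x[1],1.]);return o+d*(z-o[2])/d[2]
E
python3 - <<'E'
from h import *
print(manip.state()); np.set_printoptions(precision=3,suppress=True)
for n in ['top','side']:
    p=cam(n,n+'0.png')
    print(n,w(p,[0,0,0]),p['K'],p['k1'])
    for l in ['green_dish','terracotta_dish','whisk','wooden_spoon','yellow_jar','red_jar','blue_jar','salt_pot','strainer']:
        for d in manip.spot_point(p,l)[:4]: 
            print(l,w(p,d['location']),round(d['score'],2))
E
```

```text
{'time': 0.0, 'joint_pos': array([-1.39000091e+00,  5.33254694e-02,  1.61429754e+00, -4.37367465e-06,
        1.47599137e+00, -1.19003956e-01]), 'joint_vel': array([ 0.00135793, -0.0007039 ,  0.00020854, -0.00107694,  0.00097238,
       -0.00060393]), 'joint_efforts': array([ 4.78802958e-04, -3.93679583e+01, -3.70177925e+01, -2.71463858e-05,
        7.07803789e-03, -9.23131438e-06]), 'tool_pos': array([ 0.1844708 , -0.59654082,  0.24708033]), 'tool_rot': array([-1.01031144e-03,  9.88785528e-01,  1.49339073e-01, -3.34020897e-05]), 'contact_force': array([0.0784556 , 0.10123141, 0.21132376]), 'ft_torque': array([ 0.03604682,  0.00278566, -0.04062648]), 'grasp_force': 0.0, 'gripper_width': 0.9971139535287346}
top [0.42  0.014 1.008] [[482.494   0.    265.633]
 [  0.    482.494 191.322]
 [  0.      0.      1.   ]] -0.07898902792589921
green_dish [ 0.472 -0.277 -0.001] 0.72
terracotta_dish [0.458 0.284 0.001] 0.61
whisk [ 0.455 -0.07  -0.001] 0.78
wooden_spoon [ 0.47   0.067 -0.001] 0.64
yellow_jar [ 0.643 -0.254 -0.   ] 0.56
yellow_jar [ 0.794 -0.057 -0.002] 0.25
red_jar [ 0.633  0.09  -
[... 220 characters left out ...]
.   ] 0.75
side [0.291 0.979 0.945] [[492.756   0.    260.217]
 [  0.    492.756 195.509]
 [  0.      0.      1.   ]] -0.1057770150446956
green_dish [ 0.472 -0.273  0.003] 0.57
terracotta_dish [ 0.456  0.283 -0.005] 0.89
whisk [ 0.453 -0.065 -0.001] 0.76
whisk [ 0.795 -0.058  0.001] 0.64
wooden_spoon [0.475 0.067 0.   ] 0.66
wooden_spoon [ 0.649 -0.255  0.003] 0.21
yellow_jar [ 0.646 -0.254  0.005] 0.61
red_jar [ 0.639  0.09  -0.003] 0.8
blue_jar [ 0.662  0.265 -0.003] 0.92
salt_pot [ 0.65  -0.092 -0.001] 0.87
salt_pot [ 0.584 -0.019  0.002] 0.74
salt_pot [ 0.69  -0.183  0.004] 0.74
salt_pot [ 0.681 -0.006 -0.001] 0.59
strainer [ 0.459  0.282 -0.002] 0.69
strainer [ 0.799 -0.054  0.003] 0.62
```

View pics/top0.png

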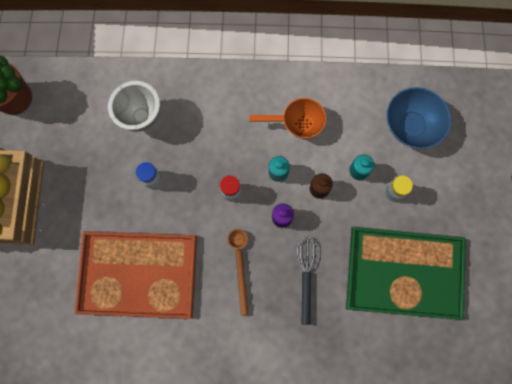

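View pics/side0.png

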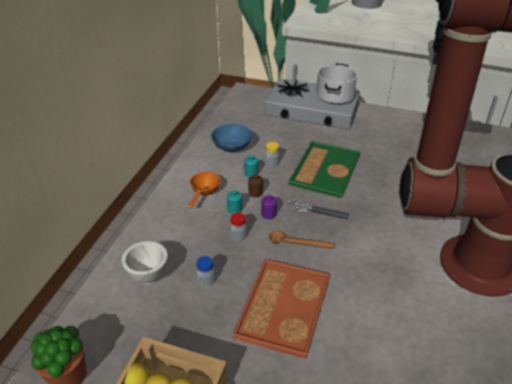

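The top view shows whisk at (307,285), spoon (241,270), the dark pot at (321,186) between teal (279,168)/(362,167) and purple (283,215) look-alikes, and the dishes at (136,275) and (407,273). Next I get the headings.

```bash
cat >> h.py <<'E'
def blob(p,m,z,min_a=60):
    n,l,s,c=cv2.connectedComponentsWithStats(m.astype(np.uint8));out=[]
    for i in range(1,n):
        if s[i,4]<min_a: continue
        v,u=np.nonzero(l==i); P=np.array([ray(p,a,b,z)[:2] for a,b in zip(u,v)],np.float32)
        c_,sz,a=cv2.minAreaRect(P); 
        if sz[0]<sz[1]: a+=90;sz=sz[::-1]
        out.append((np.round(P.mean(0),4),np.round(c_,4),np.round(sz,3),round((a+90)%180-90,1)))
    return out
def axis(p,lab,z):
    s=manip.silhouettes(p,lab)
    return blob(p,s[0]['pixels'],z) if s else None
def go(x,y,z,yaw):
    """turn+shift rows; yaw = world angle (deg) of closing line"""
    from scipy.spatial.transform import Rotation as Ro
    s=manip.state();q=s['tool_rot'];R=Ro.from_quat([q[1],q[2],q[3],q[0]])
    best=None
    for k in (0,180):
        t=np.radians(yaw+k);Y=np.array([np.cos(t),np.sin(t),0]);Z=np.array([0,0,-1.]);X=np.cross(Y,Z)
        r=(R.inv()*Ro.from_matrix(np.c_[X,Y,Z])).as_rotvec()
        if best is None or np.linalg.norm(r)<np.linalg.norm(best): best=r
    d=R.inv().apply(np.array([x,y,z])-s['tool_pos'])*100
    print('turn',np.round(best,3),'shift cm',np.round(d,2),'rows',int(np.ceil(max(np.linalg.norm(best)/.149,np.linalg.norm(d)/5)))+1)
E
python3 - <<'E'
from h import *
np.set_printoptions(precision=4,suppress=True)
print(manip.nose_length)
for n in ['top','side']:
    p=cam(n)
    print(n)
    for l,z in [('green_dish',.010),('terracotta_dish',.010),('whisk',.009),('wooden_spoon',.01)]: print(l,axis(p,l,z))
    h=cv2.cvtColor(p['image'],cv2.COLOR_RGB2HSV)
    m=cv2.inRange(h,(10,70,120),(22,190,255))
    m=cv2.morphologyEx(m,cv2.MORPH_CLOSE,np.ones((3,3)))
    for b in blob(p,m,.006,150): print(' cork',*b)
    for c,lo,hi,z in [('yellow',(23,150,100),(33,255,255),.07),('red',(0,200,100),(3,255,255),.07),('redb',(176,200,80),(180,255,255),.07)]:
        for b in blob(p,cv2.inRange(h,lo,hi),z,40): print(c,*b)
E
```

```text
0.017
top
green_dish [(array([ 0.4723, -0.2751], dtype=float32), array([ 0.474 , -0.2764]), array([0.245, 0.174]), 86.3)]
terracotta_dish [(array([0.4534, 0.2818], dtype=float32), array([0.4547, 0.2818]), array([0.246, 0.171]), 90.0)]
whisk [(array([ 0.5237, -0.0758], dtype=float32), array([ 0.5222, -0.0762]), array([0.035, 0.023]), 0.8), (array([ 0.4271, -0.0676], dtype=float32), array([ 0.4343, -0.0687]), array([0.137, 0.024]), 3.9)]
wooden_spoon [(array([0.4838, 0.0702], dtype=float32), array([0.4668, 0.0741]), array([0.175, 0.042]), 2.1)]
 cork [0.6202 0.5681] [0.6178 0.5708] [0.202 0.055] 8.5
 cork [0.4806 0.0696] [0.467  0.0748] [0.175 0.042] 1.7
 cork [ 0.5185 -0.2786] [ 0.5184 -0.2792] [0.189 0.05 ] 86.2
 cork [0.4997 0.2811] [0.4996 0.282 ] [0.193 0.053] -89.7
 cork [0.4147 0.3425] [0.4148 0.3421] [0.067 0.067] 47.9
 cork [ 0.4337 -0.2724] [ 0.4333 -0.2721] [0.063 0.062] -1.0
 cork [0.4146 0.2222] [0.4144 0.2225] [0.067 0.066] -42.5
yellow [0.6684 0.5669] [0.6678 0.5662] [0.03  0.009] 8.8
yellow [ 0.6437 -0.2531] [ 0.6441 -0.2534] [0.041 0.037] -88.3
yellow [0.6175 0.5598] [
[... 417 characters left out ...]
 0.9)]
wooden_spoon [(array([0.4804, 0.0695], dtype=float32), array([0.471 , 0.0612]), array([0.169, 0.043]), 10.6)]
 cork [ 0.52   -0.2754] [ 0.5203 -0.2797] [0.187 0.048] 86.4
 cork [ 0.4347 -0.2723] [ 0.4343 -0.2723] [0.061 0.057] 18.1
 cork [0.4437 0.0623] [0.447  0.0635] [0.129 0.017] 8.3
 cork [0.5008 0.2866] [0.5017 0.2817] [0.197 0.057] 89.8
 cork [0.4157 0.2223] [0.4156 0.2221] [0.069 0.068] 17.6
 cork [0.4158 0.3419] [0.4158 0.3422] [0.07  0.068] -73.7
 cork [0.6327 0.4911] [0.6317 0.5242] [0.202 0.122] -0.3
yellow [ 0.6429 -0.245 ] [ 0.6433 -0.2458] [0.05  0.031] -72.8
yellow [0.6468 0.5799] [0.6316 0.5664] [0.129 0.042] 19.0
red [0.6333 0.1001] [0.6321 0.0998] [0.039 0.031] -69.7
```

```bash
python3 - <<'E'
from h import *
np.set_printoptions(precision=4,suppress=True)
for n in ['top','side']:
    p=cam(n)
    for l,z in [('whisk',.009),('wooden_spoon',.008)]:
        m=manip.silhouettes(p,l)[0]['pixels'];v,u=np.nonzero(m)
        P=np.array([ray(p,a,b,z)[:2] for a,b in zip(u,v)])
        b=[P[(P[:,0]>a)&(P[:,0]<=a+.02)] for a in np.arange(.36,.57,.02)]
        print(n,l,P.min(0),P.max(0)); print(np.array([[*q.mean(0),q[:,1].max()-q[:,1].min()] for q in b if len(q)>5]))
go(.445,-.0675,.15,90)
E
```

```text
top whisk [ 0.3656 -0.0834] [ 0.5418 -0.0502]
[[ 0.3731 -0.0696  0.0203]
 [ 0.3904 -0.0687  0.0205]
 [ 0.4098 -0.0687  0.0203]
 [ 0.4303 -0.0681  0.0165]
 [ 0.4504 -0.0678  0.0166]
 [ 0.4707 -0.0679  0.0186]
 [ 0.4868 -0.0622  0.025 ]
 [ 0.5314 -0.0653  0.0332]]
top wooden_spoon [0.3818 0.0513] [0.5546 0.0976]
[[0.3915 0.0582 0.0127]
 [0.4111 0.0605 0.0187]
 [0.4304 0.0629 0.019 ]
 [0.4505 0.066  0.015 ]
 [0.4703 0.0684 0.0151]
 [0.4895 0.0712 0.0131]
 [0.5113 0.0759 0.029 ]
 [0.5304 0.0775 0.0417]
 [0.5466 0.0764 0.0375]]
side whisk [ 0.3679 -0.0923] [ 0.5422 -0.0537]
[[ 0.3741 -0.0688  0.0249]
 [ 0.3898 -0.0682  0.0242]
 [ 0.4099 -0.0686  0.0252]
 [ 0.4302 -0.0688  0.0251]
 [ 0.4502 -0.0684  0.0262]
 [ 0.467  -0.0705  0.0237]
 [ 0.5308 -0.072   0.0386]]
side wooden_spoon [0.3824 0.0473] [0.5564 0.0947]
[[0.3919 0.0596 0.0249]
 [0.4099 0.0618 0.0273]
 [0.4293 0.0629 0.0285]
 [0.4501 0.0648 0.0238]
 [0.47   0.0678 0.0242]
 [0.4901 0.0705 0.0225]
 [0.5105 0.0713 0.0242]
 [0.5304 0.0722 0.0453]
 [0.547  0.071  0.0406]]
turn [-0.   0.   0.3] shift cm [ 40.52 -42.91   9.83] rows 13
```

```bash
python3 - <<'E'
from h import *
go(.450,-.068,.10,91)
E
```

```text
turn [-0.     0.     0.282] shift cm [ 40.99 -42.71  14.83] rows 14
```

Emit:
apply_moves([
  [[0,0,0.282],[40.99,-42.71,14.83],0],
  [[0,0,0.282],[40.99,-42.71,14.83],0],
  [[0,0,0.282],[40.99,-42.71,14.83],0],
  [[0,0,0.282],[40.99,-42.71,14.83],0],
  [[0,0,0.282],[40.99,-42.71,14.83],0],
  [[0,0,0.282],[40.99,-42.71,14.83],0],
  [[0,0,0.282],[40.99,-42.71,14.83],0],
  [[0,0,0.282],[40.99,-42.71,14.83],0],
  [[0,0,0.282],[40.99,-42.71,14.83],0],
  [[0,0,0.282],[40.99,-42.71,14.83],0],
  [[0,0,0.282],[40.99,-42.71,14.83],0],
  [[0,0,0.282],[40.99,-42.71,14.83],0],
  [[0,0,0.282],[40.99,-42.71,14.83],0],
  [[0,0,0.282],[40.99,-42.71,14.83],0],
  [[0,0,0.282],[40.99,-42.71,14.83],0],
])

```text
time: 3.3
tool_pos: [0.4501, -0.0686, 0.1004]
tool_rot: [0.0, 1.0, 0.009, 0.0]
contact_force: [0.0, -0.8, 0.4]
gripper_width: 0.502
grasp_force: 0.0
```

```bash
python3 - <<'E'
from h import *
go(.450,-.068,.022,91)
print(manip.state()['tool_pos'],manip.state()['gripper_width'])
E
```

```text
turn [ 0.001 -0.     0.   ] shift cm [-0.01 -0.07  7.84] rows 3
[ 0.45009252 -0.06864825  0.10035617] 0.5021109738495584
```

Emit:
apply_moves([
  [[0,0,0],[0,-0.05,3],0],
  [[0,0,0],[0,-0.05,5.5],0],
  [[0,0,0],[0,-0.05,7],0],
  [[0,0,0],[0,-0.05,7.84],0],
  [[0,0,0],[0,-0.05,7.84],0],
  [[0,0,0],[0,-0.05,7.84],1],
  [[0,0,0],[0,-0.05,7.84],1],
  [[0,0,0],[0,-0.05,7.84],1],
  [[0,0,0],[0,-0.05,7.84],1],
  [[0,0,0],[0,-0.05,7.84],1],
  [[0,0,0],[0,-0.05,7.84],1],
])

```text
time: 4.4
tool_pos: [0.4512, -0.0682, 0.0232]
tool_rot: [0.001, 1.0, 0.009, 0.001]
contact_force: [-1.8, -1.7, 6.8]
gripper_width: 0.176
grasp_force: 59.2
```

Emit:
apply_moves([
  [[0,0,0],[0,0,-1],1],
  [[0,0,0],[0,0,-3],1],
  [[0,0,0],[0,0,-6],1],
  [[0,0,0],[0,0,-9],1],
  [[0,0,0],[0,0,-9],1],
])

```text
time: 4.9
tool_pos: [0.4531, -0.0682, 0.1168]
tool_rot: [0.001, 1.0, 0.009, 0.005]
contact_force: [1.6, 0.1, 0.2]
gripper_width: 0.181
grasp_force: 58.6
```

```bash
python3 - <<'E'
from h import *
s=manip.state();print(s['tool_pos'],s['gripper_width'],s['contact_force'],s['grasp_force'])
p=cam('side','s1.png');im=cv2.imread('pics/s1.png')[120:320,180:480];cv2.imwrite('pics/s1c.png',cv2.resize(im,None,fx=2.5,fy=2.5))
go(.519,-.279,.12,0-3.7)
E
```

```text
[ 0.45314416 -0.0682244   0.11681967] 0.18079373476255686 [1.57882973 0.14534698 0.15307221] 58.632944226264954
turn [ 0.005 -0.003 -1.488] shift cm [ 6.35 21.24 -0.5 ] rows 11
```

View pics/s1c.png

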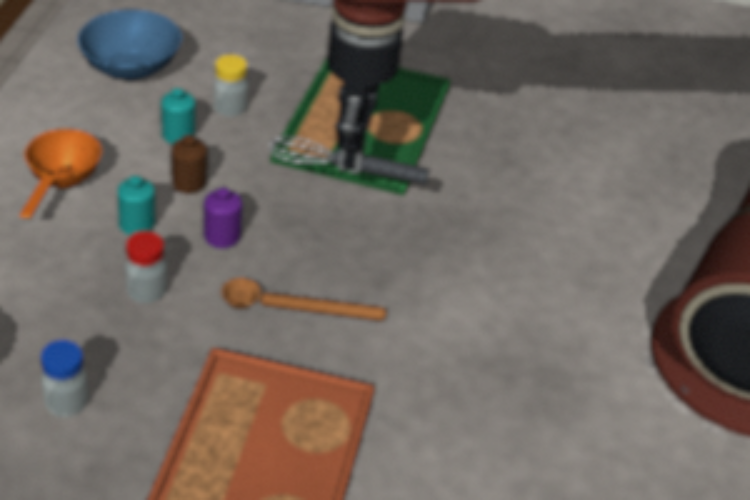

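Emit:
apply_moves([
  [[0.005,-0.003,-1.488],[6.33,21.5,-0.5],1],
  [[0.005,-0.003,-1.488],[6.33,21.5,-0.5],1],
  [[0.005,-0.003,-1.488],[6.33,21.5,-0.5],1],
  [[0.005,-0.003,-1.488],[6.33,21.5,-0.5],1],
  [[0.005,-0.003,-1.488],[6.33,21.5,-0.5],1],
  [[0.005,-0.003,-1.488],[6.33,21.5,-0.5],1],
  [[0.005,-0.003,-1.488],[6.33,21.5,-0.5],1],
  [[0.005,-0.003,-1.488],[6.33,21.5,-0.5],1],
  [[0.005,-0.003,-1.488],[6.33,21.5,-0.5],1],
  [[0.005,-0.003,-1.488],[6.33,21.5,-0.5],1],
  [[0.005,-0.003,-1.488],[6.33,21.5,-0.5],1],
  [[0.005,-0.003,-1.488],[6.33,21.5,-0.5],1],
  [[0.005,-0.003,-1.488],[6.33,21.5,-0.5],1],
  [[0.005,-0.003,-1.488],[6.33,21.5,-0.5],1],
])

```text
time: 6.35
tool_pos: [0.517, -0.2812, 0.1163]
tool_rot: [-0.003, 0.73, 0.683, -0.001]
contact_force: [-0.4, -0.5, 0.3]
gripper_width: 0.181
grasp_force: 58.8
```

```bash
python3 - <<'E'
from h import *
s=manip.state();print(s['tool_pos'],s['tool_rot'],s['gripper_width'])
go(.5188,-.2825,.030,-3.7)
E
```

```text
[ 0.51699716 -0.28118311  0.11628053] [-0.002542    0.73012131  0.68331133 -0.00142417] 0.18077285135995483
turn [-0.006 -0.001 -0.002] shift cm [-0.13  0.24  8.63] rows 3
```

Emit:
apply_moves([
  [[-0.006,-0.001,0],[-0.1,0.2,3],1],
  [[-0.006,-0.001,0],[-0.1,0.2,6],1],
  [[-0.006,-0.001,0],[-0.1,0.2,8],1],
  [[-0.006,-0.001,0],[-0.1,0.2,8.3],1],
  [[-0.006,-0.001,0],[-0.1,0.2,8.55],1],
  [[-0.006,-0.001,0],[-0.1,0.2,8.6],1],
  [[-0.006,-0.001,0],[-0.1,0.2,8.6],1],
])

```text
time: 7.05
tool_pos: [0.5196, -0.283, 0.0322]
tool_rot: [0.002, 0.73, 0.684, 0.001]
contact_force: [-0.2, 0.1, -1.2]
gripper_width: 0.184
grasp_force: 58.8
```

Emit:
apply_moves([
  [[0,0,0],[0,0.05,0.15],1],
  [[0,0,0],[0,0.05,0.25],1],
  [[0,0,0],[0,0.05,0.25],1],
])

```text
time: 7.35
tool_pos: [0.5198, -0.2828, 0.0293]
tool_rot: [0.001, 0.73, 0.684, 0.0]
contact_force: [-0.9, 2.2, 5.0]
gripper_width: 0.175
grasp_force: 59.4
```

Touching the floor; release narrowly and rise.

Emit:
apply_moves([
  [[0,0,0],[0,0,-0.1],0.35],
  [[0,0,0],[0,0,-0.1],0.35],
  [[0,0,0],[0,0,-0.1],0.35],
  [[0,0,0],[0,0,-0.5],0.35],
  [[0,0,0],[0,0,-1.5],0.3],
  [[0,0,0],[0,0,-3],0],
  [[0,0,0],[0,0,-6],-0.3],
  [[0,0,0],[0,0,-11],-0.5],
  [[0,0,0],[0,0,-14],-0.5],
  [[0,0,0],[0,0,-14],-0.5],
])

```text
time: 8.35
tool_pos: [0.5224, -0.2847, 0.1769]
tool_rot: [0.007, 0.73, 0.684, 0.002]
contact_force: [0.2, -0.3, 0.1]
gripper_width: 0.751
grasp_force: 0.0
```

```bash
python3 - <<'E'
from h import *
s=manip.state();print(s['tool_pos'],s['gripper_width'])
go(.643,-.254,.16,0)
for n in ('top','side'):
  p=cam(n,n+'2.png')
  for l in ('yellow_jar','red_jar','whisk','salt_pot'):
    for d in manip.spot_point(p,l)[:4]: print(n,l,w(p,d['location']).round(3),round(d['score'],2))
E
```

```text
[ 0.52237375 -0.28470902  0.17687507] 0.7511658555832164
turn [ 0.012  0.008 -0.065] shift cm [ 3.86 11.82  1.81] rows 4
top yellow_jar [ 0.647 -0.255 -0.002] 0.81
top red_jar [0.634 0.091 0.   ] 0.59
top whisk [ 0.521 -0.279  0.006] 0.94
top salt_pot [ 0.65  -0.094  0.001] 0.85
top salt_pot [ 0.682 -0.003 -0.001] 0.79
top salt_pot [ 0.582 -0.011 -0.002] 0.72
top salt_pot [ 0.694 -0.178  0.003] 0.65
side yellow_jar [ 0.642 -0.252  0.003] 0.77
side yellow_jar [ 0.52  -0.276  0.003] 0.62
side red_jar [ 0.639  0.091 -0.002] 0.68
side whisk [ 0.519 -0.278  0.004] 0.6
side salt_pot [ 0.587 -0.018 -0.001] 0.87
side salt_pot [ 0.645 -0.091 -0.002] 0.8
side salt_pot [ 0.692 -0.18   0.004] 0.75
side salt_pot [ 0.66   0.265 -0.004] 0.67
```

Emit:
apply_moves([
  [[0.012,0.008,-0.06],[3.85,11.8,6],-0.5],
  [[0.012,0.008,-0.06],[3.85,11.8,6],-0.5],
  [[0.012,0.008,-0.06],[3.85,11.8,6],-0.5],
  [[0.012,0.008,-0.06],[3.85,11.8,6],-0.5],
  [[0.012,0.008,-0.06],[3.85,11.8,6],-0.5],
])

```text
time: 9.35
tool_pos: [0.6391, -0.2511, 0.1066]
tool_rot: [-0.008, 0.708, 0.706, -0.001]
contact_force: [-0.2, -0.2, -0.2]
gripper_width: 0.749
grasp_force: 0.0
```

```bash
python3 - <<'E'
from h import *
s=manip.state();print(s['tool_pos'],s['gripper_width'])
go(.644,-.2535,.038,0)
E
```

```text
[ 0.63907194 -0.25107999  0.10664147] 0.7491286431370503
turn [-0.014 -0.009 -0.004] shift cm [-0.3   0.59  6.85] rows 3
```

Emit:
apply_moves([
  [[-0.012,-0.008,0],[-0.3,0.5,0],-0.5],
  [[-0.012,-0.008,0],[-0.3,0.5,0],-0.5],
  [[-0.012,-0.008,0],[-0.3,0.5,0],-0.5],
  [[-0.012,-0.008,0],[-0.3,0.5,0],-0.5],
])

```text
time: 9.75
tool_pos: [0.6441, -0.2551, 0.1091]
tool_rot: [0.001, 0.709, 0.705, 0.001]
contact_force: [0.0, 0.2, -0.7]
gripper_width: 0.748
grasp_force: 0.0
```

```bash
python3 - <<'E'
from h import *
s=manip.state();print(s['tool_pos'],s['gripper_width'])
go(.644,-.2535,.038,0)
E
```

```text
[ 0.64409999 -0.25512884  0.10905118] 0.7483064594583988
turn [ 0.002  0.    -0.006] shift cm [ 0.16 -0.03  7.11] rows 3
```

Emit:
apply_moves([
  [[0,0,0],[0.1,0,2.5],-0.5],
  [[0,0,0],[0.1,0,5],-0.5],
  [[0,0,0],[0.1,0,6.5],-0.5],
  [[0,0,0],[0.1,0,7.1],-0.5],
  [[0,0,0],[0.1,0,7.1],-0.5],
  [[0,0,0],[0.1,0,7.1],-0.5],
  [[0,0,0],[0.1,0,7.1],0.6],
  [[0,0,0],[0.1,0,7.1],0.6],
  [[0,0,0],[0.1,0,7.1],0.6],
  [[0,0,0],[0.1,0,7.1],0.6],
  [[0,0,0],[0.1,0,7.1],0.6],
])

```text
time: 10.85
tool_pos: [0.6457, -0.2543, 0.0392]
tool_rot: [0.002, 0.709, 0.705, 0.001]
contact_force: [0.5, -1.1, 5.5]
gripper_width: 0.487
grasp_force: 61.5
```

Emit:
apply_moves([
  [[0,0,0],[0,0,-1.5],0.6],
  [[0,0,0],[0,0,-4],0.6],
  [[0,0,0],[0,0,-7],0.6],
  [[0,0,0],[0,0,-7],0.6],
  [[0,0,0],[0,0,-7],0.6],
  [[0,0,0],[0,0,-7],0.6],
])

```text
time: 11.45
tool_pos: [0.6431, -0.253, 0.1052]
tool_rot: [-0.001, 0.709, 0.705, 0.0]
contact_force: [0.1, -0.8, -1.6]
gripper_width: 0.489
grasp_force: 61.2
```

```bash
python3 - <<'E'
from h import *
s=manip.state();print(s['tool_pos'],s['gripper_width'])
go(.434,-.273,.11,-3.7)
E
```

```text
[ 0.64314194 -0.25302032  0.10517746] 0.48864979784525264
turn [-0.002 -0.002  0.06 ] shift cm [ -2.1  -20.9   -0.45] rows 6
```

Emit:
apply_moves([
  [[0,0,0.03],[-0.5,-5,-0.5],0.6],
  [[0,0,0.06],[-1,-10,-0.5],0.6],
  [[0,0,0.06],[-1.5,-15,-0.5],0.6],
  [[0,0,0.06],[-2,-19,-0.5],0.6],
  [[0,0,0.06],[-2.1,-20.9,-0.5],0.6],
  [[0,0,0.06],[-2.1,-20.9,-0.5],0.6],
  [[0,0,0.06],[-2.1,-20.9,-0.5],0.6],
  [[0,0,0.06],[-2.1,-20.9,-0.5],0.6],
  [[0,0,0.06],[-2.1,-20.9,-0.5],0.6],
])

```text
time: 12.35
tool_pos: [0.4361, -0.2735, 0.1117]
tool_rot: [0.0, 0.729, 0.684, 0.001]
contact_force: [-0.4, 0.1, -0.9]
gripper_width: 0.49
grasp_force: 61.4
```

```bash
python3 - <<'E'
from h import *
s=manip.state();print(s['tool_pos'],s['gripper_width'])
go(.434,-.273,.0455,-3.7)
E
```

```text
[ 0.43606574 -0.27348346  0.11172884] 0.4900242516806111
turn [ 0.001 -0.001  0.001] shift cm [ 0.03 -0.22  6.62] rows 3
```

Emit:
apply_moves([
  [[0,0,0],[0,-0.2,2],0.6],
  [[0,0,0],[0,-0.2,4.5],0.6],
  [[0,0,0],[0,-0.2,6],0.6],
  [[0,0,0],[0,-0.2,6.3],0.6],
  [[0,0,0],[0,-0.2,6.5],0.6],
  [[0,0,0],[0,-0.2,6.5],0.6],
  [[0,0,0],[0,-0.2,6.5],0.6],
])

```text
time: 13.05
tool_pos: [0.4341, -0.2741, 0.0481]
tool_rot: [0.001, 0.73, 0.684, 0.001]
contact_force: [0.5, -0.3, -1.4]
gripper_width: 0.485
grasp_force: 61.4
```

Not touching yet (expected contact at about 0.0455).

Emit:
apply_moves([
  [[0,0,0],[0,0,0.15],0.6],
  [[0,0,0],[0,0,0.3],0.6],
  [[0,0,0],[0,0,0.3],0.6],
  [[0,0,0],[0,0,0.3],0.6],
])

```text
time: 13.45
tool_pos: [0.4338, -0.2739, 0.0452]
tool_rot: [0.001, 0.73, 0.684, 0.001]
contact_force: [-1.7, 1.6, 5.7]
gripper_width: 0.489
grasp_force: 62.2
```

Emit:
apply_moves([
  [[0,0,0],[0,0,-0.05],-0.15],
  [[0,0,0],[0,0,-0.05],-0.3],
  [[0,0,0],[0,0,-0.05],-0.45],
  [[0,0,0],[0,0,-0.05],-0.45],
  [[0,0,0],[0,0,-2],-0.45],
  [[0,0,0],[0,0,-5],-0.45],
  [[0,0,0],[0,0,-9],-0.45],
  [[0,0,0],[0,0,-11],-0.2],
  [[0,0,0],[0,0,-11],0],
  [[0,0,0],[0,0,-11],0],
  [[0,0,0],[0,0,-11],0],
])

```text
time: 14.55
tool_pos: [0.4323, -0.2727, 0.1519]
tool_rot: [-0.001, 0.73, 0.684, 0.0]
contact_force: [-0.2, 0.4, 0.2]
gripper_width: 0.502
grasp_force: 0.0
```

```bash
python3 - <<'E'
from h import *
s=manip.state();print(s['tool_pos'],s['gripper_width'],s['time'])
go(.4655,.0675,.12,96.9)
p=cam('side','side3.png')
for l in ('yellow_jar','whisk'):
    for d in manip.spot_point(p,l)[:4]: print(l,w(p,d['location']).round(3),round(d['score'],2))
E
```

```text
[ 0.43227665 -0.27274419  0.15187821] 0.5017695971398034 14.55
turn [-3.000e-03 -1.000e-03  1.385e+00] shift cm [34.16  1.11  3.27] rows 11
yellow_jar [ 0.437 -0.273  0.007] 0.67
whisk [ 0.52  -0.279  0.005] 0.76
```

Emit:
apply_moves([
  [[0,0,1.385],[34.2,2.2,3.3],0],
  [[0,0,1.385],[34.2,2.2,3.3],0],
  [[0,0,1.385],[34.2,2.2,3.3],0],
  [[0,0,1.385],[34.2,2.2,3.3],0],
  [[0,0,1.385],[34.2,2.2,3.3],0],
  [[0,0,1.385],[34.2,2.2,3.3],0],
  [[0,0,1.385],[34.2,2.2,3.3],0],
  [[0,0,1.385],[34.2,2.2,3.3],0],
  [[0,0,1.385],[34.2,2.2,3.3],0],
  [[0,0,1.385],[34.2,2.2,3.3],0],
  [[0,0,1.385],[34.2,2.2,3.3],0],
  [[0,0,1.385],[34.2,2.2,3.3],0],
  [[0,0,1.385],[34.2,2.2,3.3],0],
  [[0,0,1.385],[34.2,2.2,3.3],0],
  [[0,0,1.385],[34.2,2.2,3.3],0],
  [[0,0,1.385],[34.2,2.2,3.3],0],
])

```text
time: 16.3
tool_pos: [0.4774, 0.0662, 0.1211]
tool_rot: [-0.0, 0.998, 0.06, 0.001]
contact_force: [0.4, -0.3, -0.3]
gripper_width: 0.496
grasp_force: 0.0
```

```bash
python3 - <<'E'
from h import *
s=manip.state();print(s['tool_pos'],s['gripper_width'],s['time'])
go(.477,.069,.022,97)
E
```

```text
[0.47743203 0.0662125  0.12111317] 0.49596419247005746 16.3
turn [-0.    -0.001 -0.001] shift cm [-0.02 -0.28  9.91] rows 3
```

Emit:
apply_moves([
  [[0,0,0],[0,-0.28,4],0],
  [[0,0,0],[0,-0.28,7],0],
  [[0,0,0],[0,-0.28,9],0],
  [[0,0,0],[0,-0.28,9.8],0],
  [[0,0,0],[0,-0.28,9.8],0],
  [[0,0,0],[0,-0.28,9.8],0.5],
  [[0,0,0],[0,-0.28,9.8],1],
  [[0,0,0],[0,-0.28,9.8],1],
  [[0,0,0],[0,-0.28,9.8],1],
  [[0,0,0],[0,-0.28,9.8],1],
  [[0,0,0],[0,-0.28,9.8],1],
])

```text
time: 17.4
tool_pos: [0.4787, 0.0692, 0.025]
tool_rot: [-0.0, 0.998, 0.06, 0.002]
contact_force: [-0.9, -0.3, 5.5]
gripper_width: 0.135
grasp_force: 59.7
```

Emit:
apply_moves([
  [[0,0,0],[0,0,-1.5],1],
  [[0,0,0],[0,0,-4],1],
  [[0,0,0],[0,0,-8],1],
  [[0,0,0],[0,0,-9],1],
  [[0,0,0],[0,0,-9],1],
  [[0,0,0],[0,0,-9],1],
  [[0,0,0],[0,0,-9],1],
])

```text
time: 18.1
tool_pos: [0.4757, 0.0691, 0.111]
tool_rot: [-0.0, 0.998, 0.06, -0.001]
contact_force: [-0.2, 0.3, -0.7]
gripper_width: 0.138
grasp_force: 59.0
```

```bash
python3 - <<'E'
from h import *
s=manip.state();print(s['tool_pos'],s['gripper_width'],s['time'])
go(.500,.2925,.11,0)
p=cam('side','s4.png');im=cv2.imread('pics/s4.png')[120:320,180:480];cv2.imwrite('pics/s4c.png',cv2.resize(im,None,fx=2.5,fy=2.5))
E
```

```text
[0.47566303 0.06914865 0.11100778] 0.13756193122051769 18.1
turn [-2.00e-03  1.00e-03 -1.45e+00] shift cm [  5.11 -21.88   0.1 ] rows 11
```

View pics/s4c.png

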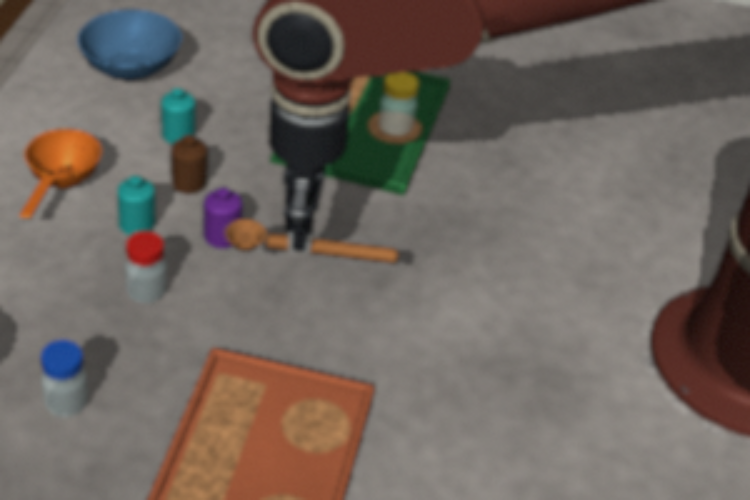

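The spoon is held level at crop (300,243); the yellow jar stands on its cork at (398,110).

Emit:
apply_moves([
  [[0,0,-1.45],[5.1,-21.9,0],1],
  [[0,0,-1.45],[5.1,-21.9,0],1],
  [[0,0,-1.45],[5.1,-21.9,0],1],
  [[0,0,-1.45],[5.1,-21.9,0],1],
  [[0,0,-1.45],[5.1,-21.9,0],1],
  [[0,0,-1.45],[5.1,-21.9,0],1],
  [[0,0,-1.45],[5.1,-21.9,0],1],
  [[0,0,-1.45],[5.1,-21.9,0],1],
  [[0,0,-1.45],[5.1,-21.9,0],1],
  [[0,0,-1.45],[5.1,-21.9,0],1],
  [[0,0,-1.45],[5.1,-21.9,0],1],
  [[0,0,-1.45],[5.1,-21.9,0],1],
  [[0,0,-1.45],[5.1,-21.9,0],1],
  [[0,0,-1.45],[5.1,-21.9,0],1],
  [[0,0,-1.45],[5.1,-21.9,0],1],
])

```text
time: 19.65
tool_pos: [0.5013, 0.2927, 0.1131]
tool_rot: [0.0, 0.707, 0.707, 0.0]
contact_force: [-1.0, -0.4, 0.2]
gripper_width: 0.136
grasp_force: 59.0
```

```bash
python3 - <<'E'
from h import *
s=manip.state();print(s['tool_pos'],s['gripper_width'],s['time'])
go(.500,.2925,.033,0)
E
```

```text
[0.50128422 0.29269576 0.11312633] 0.13628897729765815 19.65
turn [ 0.001 -0.    -0.001] shift cm [-0.02 -0.14  8.01] rows 3
```

Emit:
apply_moves([
  [[0,0,0],[0,-0.1,3],1],
  [[0,0,0],[0,-0.1,6],1],
  [[0,0,0],[0,-0.1,7.5],1],
  [[0,0,0],[0,-0.1,7.9],1],
  [[0,0,0],[0,-0.1,8.1],1],
  [[0,0,0],[0,-0.1,8.2],1],
  [[0,0,0],[0,-0.1,8.2],1],
  [[0,0,0],[0,-0.1,8.2],1],
])

```text
time: 20.45
tool_pos: [0.5012, 0.2931, 0.0324]
tool_rot: [0.001, 0.707, 0.707, 0.001]
contact_force: [-0.2, 0.2, -0.4]
gripper_width: 0.137
grasp_force: 59.0
```

Lower slightly to contact, then release narrowly.

Emit:
apply_moves([
  [[0,0,0],[0,-0.05,0.1],1],
  [[0,0,0],[0,-0.05,0.18],1],
  [[0,0,0],[0,-0.05,0.18],1],
  [[0,0,0],[0,-0.05,0.15],0.45],
  [[0,0,0],[0,-0.05,0.1],0.4],
  [[0,0,0],[0,-0.05,0.1],0.4],
  [[0,0,0],[0,-0.05,-0.5],0.4],
  [[0,0,0],[0,0,-1.5],0.35],
  [[0,0,0],[0,0,-3],0],
  [[0,0,0],[0,0,-6],-0.3],
  [[0,0,0],[0,0,-10],-0.5],
  [[0,0,0],[0,0,-10],-0.5],
  [[0,0,0],[0,0,-10],-0.5],
  [[0,0,0],[0,0,-10],-0.5],
])

```text
time: 21.85
tool_pos: [0.4998, 0.2925, 0.131]
tool_rot: [0.0, 0.707, 0.707, 0.0]
contact_force: [0.2, 0.4, -0.4]
gripper_width: 0.749
grasp_force: 0.0
```

```bash
python3 - <<'E'
from h import *
s=manip.state();print(s['tool_pos'],s['gripper_width'],s['time'])
go(.635,.091,.13,0)
p=cam('side','side5.png')
for l in ('wooden_spoon','red_jar','salt_pot'):
    for d in manip.spot_point(p,l)[:4]: print(l,w(p,d['location']).round(3),round(d['score'],2))
E
```

```text
[0.49984524 0.2925071  0.1309519 ] 0.7487832046066403 21.85
turn [ 0. -0. -0.] shift cm [-20.15  13.52   0.1 ] rows 6
wooden_spoon [0.507 0.283 0.007] 0.98
red_jar [0.637 0.091 0.   ] 0.6
salt_pot [ 0.641  0.091 -0.001] 0.74
salt_pot [ 0.683 -0.004  0.003] 0.65
```

Emit:
apply_moves([
  [[0,0,0],[-20.1,13.6,2],-0.5],
  [[0,0,0],[-20.1,13.6,2],-0.5],
  [[0,0,0],[-20.1,13.6,2],-0.5],
  [[0,0,0],[-20.1,13.6,2],-0.5],
  [[0,0,0],[-20.1,13.6,2],-0.5],
  [[0,0,0],[-20.1,13.6,2],-0.5],
  [[0,0,0],[-20.1,13.6,2],-0.5],
  [[0,0,0],[-20.1,13.6,2],-0.5],
  [[0,0,0],[-20.1,13.6,2],-0.5],
])

```text
time: 22.95
tool_pos: [0.6355, 0.093, 0.111]
tool_rot: [-0.0, 0.707, 0.708, 0.0]
contact_force: [0.3, -0.4, 0.4]
gripper_width: 0.747
grasp_force: 0.0
```

```bash
python3 - <<'E'
from h import *
s=manip.state();print(s['tool_pos'],s['gripper_width'],s['time'])
go(.636,.091,.039,0)
E
```

```text
[0.63553502 0.0929579  0.11099769] 0.746934059925809 22.95
turn [ 0.    -0.001  0.002] shift cm [-0.2   0.04  7.2 ] rows 3
```

Emit:
apply_moves([
  [[0,0,0],[-0.15,0,2.5],-0.5],
  [[0,0,0],[-0.15,0,5],-0.5],
  [[0,0,0],[-0.15,0,6.5],-0.5],
  [[0,0,0],[-0.15,0,7.2],-0.5],
  [[0,0,0],[-0.15,0,7.2],-0.5],
  [[0,0,0],[-0.15,0,7.2],-0.5],
  [[0,0,0],[-0.15,0,7.2],0.6],
  [[0,0,0],[-0.15,0,7.2],0.6],
  [[0,0,0],[-0.15,0,7.2],0.6],
  [[0,0,0],[-0.15,0,7.2],0.6],
  [[0,0,0],[-0.15,0,7.2],0.6],
])

```text
time: 24.05
tool_pos: [0.6378, 0.0903, 0.0413]
tool_rot: [0.001, 0.707, 0.707, 0.002]
contact_force: [-1.2, 0.1, 7.0]
gripper_width: 0.486
grasp_force: 61.4
```

Emit:
apply_moves([
  [[0,0,0],[0,0,-1.5],0.6],
  [[0,0,0],[0,0,-4],0.6],
  [[0,0,0],[0,0,-7],0.6],
  [[0,0,0],[0,0,-8],0.6],
  [[0,0,0],[0,0,-8],0.6],
  [[0,0,0],[0,0,-8],0.6],
])

```text
time: 24.65
tool_pos: [0.6355, 0.0901, 0.1181]
tool_rot: [-0.0, 0.707, 0.707, -0.0]
contact_force: [-1.0, -0.5, -2.8]
gripper_width: 0.487
grasp_force: 61.2
```

```bash
python3 - <<'E'
from h import *
s=manip.state();print(s['tool_pos'],s['gripper_width'],s['time'])
go(.415,.342,.12,0)
E
```

```text
[0.63554462 0.09014987 0.11813732] 0.4873565427368837 24.65
turn [-0.001 -0.    -0.   ] shift cm [ 25.18 -22.05  -0.17] rows 8
```

Emit:
apply_moves([
  [[0,0,0],[3,-2.6,0],0.6],
  [[0,0,0],[6.5,-5.7,0],0.6],
  [[0,0,0],[10,-8.8,0],0.6],
  [[0,0,0],[13.5,-11.8,0],0.6],
  [[0,0,0],[17,-14.9,0],0.6],
  [[0,0,0],[20.5,-18,0],0.6],
  [[0,0,0],[23.5,-20.6,0],0.6],
  [[0,0,0],[25.2,-22.05,0],0.6],
  [[0,0,0],[25.2,-22.05,0],0.6],
  [[0,0,0],[25.2,-22.05,0],0.6],
  [[0,0,0],[25.2,-22.05,0],0.6],
  [[0,0,0],[25.2,-22.05,0],0.6],
])

```text
time: 25.85
tool_pos: [0.4164, 0.3413, 0.1186]
tool_rot: [0.0, 0.708, 0.707, 0.0]
contact_force: [0.1, -0.6, -2.9]
gripper_width: 0.488
grasp_force: 61.3
```

```bash
python3 - <<'E'
from h import *
s=manip.state();print(s['tool_pos'],s['gripper_width'],s['time'])
go(.415,.342,.049,0)
E
```

```text
[0.41638813 0.34125718 0.11863036] 0.48809974974807774 25.85
turn [ 0.001  0.    -0.002] shift cm [ 0.08 -0.14  6.96] rows 3
```

Emit:
apply_moves([
  [[0,0,0],[0.1,-0.15,2.5],0.6],
  [[0,0,0],[0.1,-0.15,5],0.6],
  [[0,0,0],[0.1,-0.15,6.5],0.6],
  [[0,0,0],[0.1,-0.15,6.8],0.6],
  [[0,0,0],[0.1,-0.15,7],0.6],
  [[0,0,0],[0.1,-0.15,7],0.6],
  [[0,0,0],[0.1,-0.15,7.15],0.6],
  [[0,0,0],[0.1,-0.15,7.15],0.6],
  [[0,0,0],[0.1,-0.15,7.15],0.6],
])

```text
time: 26.75
tool_pos: [0.4147, 0.3435, 0.0482]
tool_rot: [0.0, 0.707, 0.707, 0.001]
contact_force: [-0.6, 0.3, -1.8]
gripper_width: 0.488
grasp_force: 61.3
```

Emit:
apply_moves([
  [[0,0,0],[0.1,0,0.1],0.6],
  [[0,0,0],[0.1,0,0.2],0.6],
  [[0,0,0],[0.1,0,0.2],0.6],
  [[0,0,0],[0.1,0,0.2],0.6],
])

```text
time: 27.15
tool_pos: [0.4147, 0.3444, 0.0473]
tool_rot: [0.0, 0.707, 0.707, 0.0]
contact_force: [-3.5, -3.4, 8.0]
gripper_width: 0.488
grasp_force: 62.3
```

Emit:
apply_moves([
  [[0,0,0],[0,0,-0.3],0.6],
  [[0,0,0],[-0.3,0,-0.3],0.6],
  [[0,0,0],[-0.3,0,-0.2],0.6],
  [[0,0,0],[-0.3,0,-0.1],0.6],
  [[0,0,0],[-0.3,0,-0.05],0.6],
  [[0,0,0],[-0.3,0,-0.05],0.6],
])

```text
time: 27.75
tool_pos: [0.4144, 0.3412, 0.0473]
tool_rot: [0.0, 0.707, 0.707, -0.0]
contact_force: [-3.9, -2.9, 9.4]
gripper_width: 0.489
grasp_force: 62.4
```

Emit:
apply_moves([
  [[0,0,0],[0,0,-0.1],0.6],
  [[0,0,0],[0,0,-0.1],-0.15],
  [[0,0,0],[0,0,-0.1],-0.3],
  [[0,0,0],[0,0,-0.1],-0.45],
  [[0,0,0],[0,0,-0.1],-0.5],
  [[0,0,0],[0,0,-2],-0.5],
  [[0,0,0],[0,0,-5],-0.5],
  [[0,0,0],[0,0,-9],-0.5],
  [[0,0,0],[0,0,-9.5],-0.5],
  [[0,0,0],[0,0,-9.5],-0.5],
  [[0,0,0],[0,0,-9.5],-0.5],
])

```text
time: 28.85
tool_pos: [0.4136, 0.3408, 0.1399]
tool_rot: [0.0, 0.707, 0.707, -0.0]
contact_force: [-0.0, 0.5, -0.5]
gripper_width: 0.745
grasp_force: 0.0
```

```bash
python3 - <<'E'
from h import *
s=manip.state();print(s['tool_pos'],s['gripper_width'],s['time'])
go(.648,-.092,.13,0)
p=cam('side','side6.png')
for l in ('red_jar','salt_pot'):
    for d in manip.spot_point(p,l)[:4]: print(l,w(p,d['location']).round(3),round(d['score'],2))
E
```

```text
[0.41363981 0.34077698 0.13987457] 0.7454668284459397 28.85
turn [-0.     0.001 -0.   ] shift cm [-43.28  23.44   1.  ] rows 11
red_jar [0.417 0.342 0.004] 0.96
salt_pot [ 0.647 -0.094  0.002] 0.79
salt_pot [ 0.681 -0.004 -0.   ] 0.7
salt_pot [ 0.585 -0.015 -0.001] 0.57
salt_pot [ 0.69  -0.182  0.005] 0.5
```

Emit:
apply_moves([
  [[0,0,0],[-43.3,23.4,2],-0.5],
  [[0,0,0],[-43.3,23.4,2],-0.5],
  [[0,0,0],[-43.3,23.4,2],-0.5],
  [[0,0,0],[-43.3,23.4,2],-0.5],
  [[0,0,0],[-43.3,23.4,2],-0.5],
  [[0,0,0],[-43.3,23.4,2],-0.5],
  [[0,0,0],[-43.3,23.4,2],-0.5],
  [[0,0,0],[-43.3,23.4,2],-0.5],
  [[0,0,0],[-43.3,23.4,2],-0.5],
  [[0,0,0],[-43.3,23.4,2],-0.5],
  [[0,0,0],[-43.3,23.4,2],-0.5],
  [[0,0,0],[-43.3,23.4,2],-0.5],
  [[0,0,0],[-43.3,23.4,2],-0.5],
  [[0,0,0],[-43.3,23.4,2],-0.5],
  [[0,0,0],[-43.3,23.4,2],-0.5],
])

```text
time: 30.5
tool_pos: [0.6479, -0.0905, 0.1211]
tool_rot: [0.0, 0.707, 0.708, 0.0]
contact_force: [0.6, -0.4, 0.1]
gripper_width: 0.746
grasp_force: 0.0
```

```bash
python3 - <<'E'
from h import *
s=manip.state();print(s['tool_pos'],s['gripper_width'],s['time'])
go(.648,-.0925,.036,0)
E
```

```text
[ 0.64788953 -0.09054022  0.12113265] 0.746261729944944 30.5
turn [ 0.001 -0.001  0.002] shift cm [-0.2   0.    8.51] rows 3
```

Emit:
apply_moves([
  [[0,0,0],[-0.15,0,2.5],-0.5],
  [[0,0,0],[-0.15,0,5],-0.5],
  [[0,0,0],[-0.15,0,7.5],-0.5],
  [[0,0,0],[-0.15,0,8.5],-0.5],
  [[0,0,0],[-0.15,0,8.5],-0.5],
  [[0,0,0],[-0.15,0,8.5],-0.5],
  [[0,0,0],[-0.15,0,8.5],0.6],
  [[0,0,0],[-0.15,0,8.5],0.6],
  [[0,0,0],[-0.15,0,8.5],0.6],
  [[0,0,0],[-0.15,0,8.5],0.6],
  [[0,0,0],[-0.15,0,8.5],0.6],
])

```text
time: 31.6
tool_pos: [0.65, -0.0936, 0.0386]
tool_rot: [0.002, 0.707, 0.707, 0.001]
contact_force: [-0.9, 0.8, 5.8]
gripper_width: 0.49
grasp_force: 61.5
```

Emit:
apply_moves([
  [[0,0,0],[0,0,-1.5],0.6],
  [[0,0,0],[0,0,-4],0.6],
  [[0,0,0],[0,0,-8],0.6],
  [[0,0,0],[0,0,-11],0.6],
  [[0,0,0],[0,0,-11],0.6],
  [[0,0,0],[0,0,-11],0.6],
  [[0,0,0],[0,0,-11],0.6],
])

```text
time: 32.3
tool_pos: [0.6469, -0.093, 0.1441]
tool_rot: [-0.001, 0.707, 0.707, -0.0]
contact_force: [-0.2, 1.1, -2.0]
gripper_width: 0.496
grasp_force: 61.1
```

```bash
python3 - <<'E'
from h import *
s=manip.state();print(s['tool_pos'],s['gripper_width'],s['time'])
go(.415,.222,.145,0)
E
```

```text
[ 0.64690761 -0.09297911  0.14411595] 0.49616186847490723 32.3
turn [-0.002 -0.001 -0.   ] shift cm [ 3.150e+01 -2.319e+01  1.000e-02] rows 9
```

Emit:
apply_moves([
  [[0,0,0],[3.2,-2.4,0],0.6],
  [[0,0,0],[7,-5.2,0],0.6],
  [[0,0,0],[11,-8.1,0],0.6],
  [[0,0,0],[15,-11,0],0.6],
  [[0,0,0],[19,-14,0],0.6],
  [[0,0,0],[23,-17,0],0.6],
  [[0,0,0],[27,-20,0],0.6],
  [[0,0,0],[30,-22.1,0],0.6],
  [[0,0,0],[31.45,-23.2,0],0.6],
  [[0,0,0],[31.45,-23.2,0],0.6],
  [[0,0,0],[31.45,-23.2,0],0.6],
  [[0,0,0],[31.45,-23.2,0],0.6],
  [[0,0,0],[31.45,-23.2,0],0.6],
])

```text
time: 33.6
tool_pos: [0.4167, 0.2204, 0.1457]
tool_rot: [0.0, 0.708, 0.707, 0.0]
contact_force: [0.7, -0.4, -1.8]
gripper_width: 0.49
grasp_force: 61.3
```

```bash
python3 - <<'E'
from h import *
s=manip.state();print(s['tool_pos'],s['gripper_width'],s['time'])
go(.415,.2215,.048,0)
E
```

```text
[0.41671418 0.22035303 0.14567828] 0.49022907431309515 33.6
turn [ 0.     0.    -0.002] shift cm [ 0.11 -0.18  9.77] rows 3
```

Emit:
apply_moves([
  [[0,0,0],[0.1,-0.15,3],0.6],
  [[0,0,0],[0.1,-0.15,6],0.6],
  [[0,0,0],[0.1,-0.15,8.5],0.6],
  [[0,0,0],[0.1,-0.15,9.5],0.6],
  [[0,0,0],[0.1,-0.15,9.7],0.6],
  [[0,0,0],[0.1,-0.15,9.8],0.6],
  [[0,0,0],[0.1,-0.15,9.9],0.6],
  [[0,0,0],[0.1,-0.15,9.9],0.6],
  [[0,0,0],[0.1,-0.15,9.9],0.6],
])

```text
time: 34.5
tool_pos: [0.4156, 0.2225, 0.048]
tool_rot: [0.001, 0.707, 0.707, 0.001]
contact_force: [0.1, -0.8, -1.3]
gripper_width: 0.492
grasp_force: 61.3
```

Emit:
apply_moves([
  [[0,0,0],[-0.1,0,0.15],0.6],
  [[0,0,0],[-0.1,0,0.3],0.6],
  [[0,0,0],[-0.1,0,0.4],0.6],
  [[0,0,0],[-0.1,0,0.4],0.6],
  [[0,0,0],[-0.1,0,0.4],0.6],
])

```text
time: 35.0
tool_pos: [0.4152, 0.2213, 0.0446]
tool_rot: [0.0, 0.707, 0.707, 0.0]
contact_force: [-5.0, -1.5, 9.2]
gripper_width: 0.491
grasp_force: 62.4
```

Seated. Release, rise, and move clear for a check.

Emit:
apply_moves([
  [[0,0,0],[0,0,-0.1],0.6],
  [[0,0,0],[0,0,-0.1],-0.15],
  [[0,0,0],[0,0,-0.1],-0.3],
  [[0,0,0],[0,0,-0.1],-0.45],
  [[0,0,0],[0,0,-0.1],-0.5],
  [[0,0,0],[0,0,-2],-0.5],
  [[0,0,0],[0,0,-5],-0.5],
  [[0,0,0],[0,0,-9],-0.5],
  [[0,0,0],[-3,0,-13],-0.5],
  [[0,0,0],[-8,0,-15],-0.5],
  [[0,0,0],[-13,0,-15],-0.5],
  [[0,0,0],[-18,0,-15],-0.5],
  [[0,0,0],[-22,0,-15],-0.5],
  [[0,0,0],[-22,0,-15],-0.5],
  [[0,0,0],[-22,0,-15],-0.5],
])

```text
time: 36.5
tool_pos: [0.4147, 0.0005, 0.1929]
tool_rot: [0.0, 0.708, 0.706, 0.001]
contact_force: [-0.1, -0.5, -0.2]
gripper_width: 0.75
grasp_force: 0.0
```

```bash
python3 - <<'E'
from h import *
np.set_printoptions(precision=4,suppress=True)
print(manip.state()['tool_pos'])
for n in ('top','side'):
  p=cam(n,n+'7.png')
  for l in ('whisk','wooden_spoon','yellow_jar','red_jar','salt_pot','blue_jar','strainer'):
    for d in manip.spot_point(p,l)[:4]: print(n,l,w(p,d['location']).round(3),round(d['score'],2))
  for l in ('whisk','wooden_spoon'): print(l,axis(p,l,.015))
cv2.imwrite('pics/both7.png',np.hstack([cv2.resize(cv2.imread('pics/top7.png'),(400,300)),cv2.resize(cv2.imread('pics/side7.png'),(400,300))]))
E
```

```text
[0.4147 0.0005 0.1929]
top whisk [ 0.521 -0.274  0.009] 0.62
top wooden_spoon [0.502 0.285 0.005] 0.69
top red_jar [0.412 0.347 0.006] 0.8
top salt_pot [ 0.685 -0.005  0.001] 0.93
top salt_pot [0.415 0.223 0.004] 0.76
top salt_pot [ 0.583 -0.014 -0.003] 0.6
top salt_pot [ 0.691 -0.18   0.001] 0.58
top blue_jar [0.659 0.266 0.001] 0.71
top strainer [ 0.793 -0.059  0.002] 0.63
top strainer [ 0.516 -0.277  0.008] 0.55
whisk [(array([ 0.5166, -0.31  ], dtype=float32), array([ 0.5165, -0.3092]), array([0.119, 0.018]), 84.3)]
wooden_spoon None
side whisk [ 0.518 -0.276  0.005] 0.62
side wooden_spoon [0.508 0.283 0.007] 0.82
side yellow_jar [ 0.433 -0.271  0.01 ] 0.44
side red_jar [0.418 0.344 0.005] 0.98
side salt_pot [0.412 0.225 0.005] 0.96
side salt_pot [ 0.692 -0.18   0.005] 0.68
side salt_pot [ 0.583 -0.019 -0.003] 0.53
side salt_pot [ 0.682 -0.006  0.003] 0.52
side blue_jar [ 0.662  0.264 -0.001] 0.65
whisk [(array([ 0.5223, -0.2297], dtype=float32), array([ 0.5228, -0.2321]), array([0.083, 0.038]), 86.6)]
wooden_spoon [(array([0.5008, 0.3008], dtype=float32), array([0.4948, 0.282 ]), array([0.171, 0.041]), 83.8)]
```

View pics/top7.png

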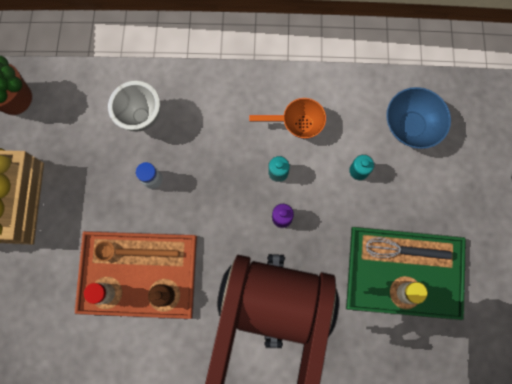

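View pics/side7.png

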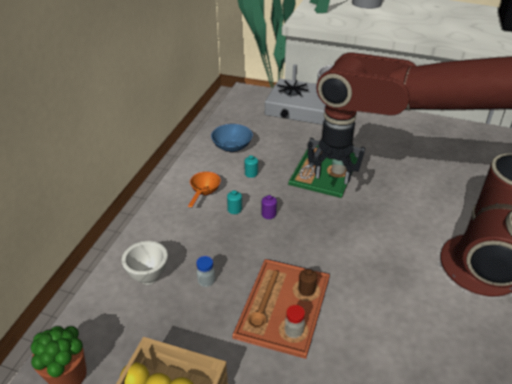

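All five items are on their corks: top view has spoon (140,252), red jar (100,293), pot (161,295), whisk (407,247), yellow jar (408,293). The blue jar and strainer have not moved, and the arm is clear.

```bash
python3 -c "
from plant import manip
print(manip.job_done())"
```

```text
the job is handed in; nothing more can be done
None
```

Both cooking kits are made up, everything is released and at rest, and the job was handed in at about 37–38 s on the robot clock (limit 128 s); no verdict came back.

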